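Set the block for the end pass and hold the sander guard open

TASK

The long side of the wooden block is sanded; set it up for the next pass: turn it a quarter turn on the sander's bed and leave it lying flat with one end (either one) flush and square against the steel stop bar, centred on the window in the bar. Then take the black grip of the yellow guard, which falls shut by itself, lift it to 50 degrees (the red mark on the scale) and keep holding it there so I can change the sanding sleeve: finish while still holding it. Leave the tape measure, the jar and the felt pen where they are.

Things in the scene. Friction and masses are not known exactly. Their poses are not given: they have to be found in the camera images.
- block_mid (a point): centre (half-way up) of the loose drilled beech block, 42 mm (its x) by 110 mm (its y, along the grain) by 30 mm high (z up), 60 to 120 g. It starts lying on the bed, drawn back from the stop bar with a long side towards it; it is picked from above across its 42 mm
- stop_mid (a point): point on the face of the steel stop bar where it meets the bed, below the middle of the window. x points level into the bar, y along the bar to the left, z up. The bed is the flat aluminium plate at this height, 30 mm above the bench: 158 mm deep (to -x), 118 mm to either side. A block end flush with the bar puts block_mid at x = -55 mm, y = 0. The sander is fixed, differently placed in each run
- window_mid (a point): middle of the window in the bar's face, 16 mm above stop_mid, same axes. The bar is 10 mm thick, 220 mm long and 21 mm high above the bed, but only 10 mm high in the window, which is 30 mm wide with a red line on either side and shows the sanding drum behind; the bar's lower part runs through, so a block end bears on it everywhere
- hinge_mid (a point): middle of the guard's hinge line, fixed on the sander: at x = 135 mm, y = 0, z = 55 mm in the frame of stop_mid. The hinge line runs along its y axis; x and z as for stop_mid
- grip_mid (a point): centre of the guard's black grip: a drum 26 mm in diameter, 24 mm wide, its axis along the hinge line (y): pinch it across its flat ends from above and it turns between the fingers. It stands on a 10 mm stem 43 mm above the guard's top plate. Guard shut, it is 85 mm before the hinge line (to -x) and 52 mm above it, so it goes round on a radius of 100 mm; the point turns with the guard
- guard (a joint): angle of the yellow guard over the sanding drum, rad: 0 shut, growing as its front edge is lifted up and back, stop at 1.45. Weight and a spring shut it: about 3 to 6 N at the grip. 50 degrees = 0.873 rad, where the red pointer on the guard's left side meets the long red mark of the scale (ticks each 10 degrees)
- block: the beech block of block_mid; origin at the middle of its underside
- rule_mid (a point): centre of the loose yellow tape measure, 36 x 84 x 62 mm, a bystander on the bench left of the sander
- jar_mid (a point): centre of the loose glass jar, 65 mm in diameter, 92 mm high, a bystander on the bench left of the sander, farther back
- felt_pen_mid (a point): centre of the loose white and blue felt pen, 16 x 132 x 16 mm, a bystander on the bench right of the sander
Things that resemble listed ones, but are neither listed nor needed, are in the scene too. What is meant by the block is not orange or pink, and is the smaller of those in its own colour.

How it is judged:
By the outcome, as a careful person would: the job done as asked, in the order asked, and still so for the second after the job is handed in, while the arm keeps its last pose, push and grip.
It also fails if it takes over 42 s, if anything falls off the work surface, if the arm or the gripper's body presses on something with over 40 N, if the wrist force passes 120 N, or if a joint passes its speed limit or range.

ROBOT

A 7-joint arm with a two-finger parallel gripper is mounted at the origin on a cart in front of the work surface, level with it; the furniture and walls round the work are solid. World frame = base frame: x ahead of the robot, y to its left, z up, the work surface at z = 0. Lengths are in mm, angles in rad, forces in N, time in s.
With the tool pointing down it reaches from about 425 to 1025 mm from the base axis. Payload 9.4 kg.
Tool frame: the origin (TCP) lies on the centre line of the jaws, within the pads' length; the fingertips stand 25 mm ahead of it and the grasp point (between the pads) lies 6 mm ahead of it; z points along the fingers, y is the direction in which the jaws open and shut (so a half turn about z gives the same grasp; the last joint's range is limited). The gripper opens to 85 mm and grips with 20 to 120 N. Pads are 22 mm wide; open, the fingers measure 114 mm over their backs; the gripper's body (76 mm by 85 mm) begins 54 mm behind the grasp point. The pads swing forward as they close: fully open they stand 13 mm farther back than shut.
Start: joints at [-0.811, 0.599, -0.003, 1.599, 0.002, 0.943, -0.08], TCP at [538.317, 485.633, 256.275] pointing down, gripper open.
Joint ranges: [-2.57, 2.57], [-0.35, 1.97], [-1.29, 1.29], [0.11, 2.56], [-1.05, 4.19], [0.11, 1.86], [-2.63, 2.63]. Speed limits (rad/s): [2.22, 2.22, 3.01, 3.01, 3.14, 3.14, 3.14].

INTERFACE

Orientations are given as a rotation vector (axis times angle).
In Python, from rig import robot gives the robot as it stands.
- The arm moves only by the tool step_arm, never from a script. Its argument "plan" is a list of rows, each a list of 7 numbers: the turn, a rotation vector about the tool's x, y, z in rad, then the shift along the tool's x, y, z in mm, then the opening, from 0 (shut) to 1 (fully open). In form: [[rx, ry, rz, dx, dy, dz, gripper], ...]. A call has 1 to 12 rows; each row shifts and turns the pose as measured when the row begins, along the tool's axes as they then stand; what a row does not reach is not made up. A row lasts 1/10 s, in which the tool goes at most 50 mm and 8.59 degrees, less where a joint would pass 70% of its speed; a pose out of reach is approached as far as the arm can. A call is refused whole if a number of a shift passes 50 or a number of a turn 0.15, either way. A call with a gripper value outside its range is refused whole. The fingers move at their own pace and stop on an object; "newtons" is the grip in N (left out, the last holds). Time passes only in rows, so rows that do not move let the fingers close. It gives the time, the measured TCP pose, the force and the opening at its end, in the units of the state.
- robot.state(): the state, without advancing time (a new reading comes with each control period).
- robot.read_camera(name): name is "scene" or "top" or "wrist"; returns the picture (400x640x3 uint8, red, green, blue); there is no depth.
- robot.camera_model(name): a dict with "fovy" (degrees; the focal length in pixels is half the picture's height over the tangent of half this angle, whatever the lens; pixels are square), "cx", "cy" (the principal point, pixels), "dist_coeffs" ([k1, k2, p1, p2, k3] as OpenCV has them; the pictures are not rectified), "extrinsics" (4x4, takes a point from camera to world coordinates). Camera axes: x right, y up, looking along -z (the intrinsics and any distortion apply to the point x, -y, -z); pixel columns grow to the right and rows downward; lengths in mm; the calibration is good to about 2 mm. A picture is of the moment at which its call begins: read the wrist's pose just before it. camera_model takes no time and is no camera call; for the wrist camera it gives the pose at the moment of the call.
- robot.finish_job(): hands the job in, once; it reports no verdict.
Trained networks look in the newest picture that a camera, given by its name, has taken for a name from the list of things; names that differ only in an ending like _2 or _b are one class to them, and where a whole thing is asked for, a point or a joint stands for the part that bears it (a point fixed in the world has none). Each returns a list of dicts, best first, with "confidence" (0 to 1); they miss things now and then, are a little off and sometimes report something else, mostly with a low value. They report only what shows in the picture. A call takes as long as a camera call. They do not tell look-alikes from the thing itself.
- robot.spot_in(camera, target): "extent" ([left, top, right, bottom] in pixels, round what is visible of it).
- robot.regions_of(camera, target): "mask" (400x640 bool, what is visible of it) and "extent" ([left, top, right, bottom] in pixels, round what is visible of it).
- robot.tip_of(camera, target): "xy" ([column, row] in pixels: a listed point, or the origin of a listed thing).
The state is a dict: "clock": time; "joint_positions": joint angles; "dq": joint speeds; "effort": joint torques, N m; "ee_pos": TCP position; "tool_rot": TCP orientation; "contact_force": force on the tool from outside, world axes, zero at the start; "moment": the same for the moment, N m; "width": finger opening in mm.
Only numpy, scipy, OpenCV 4.12 (cv2) and the standard library are available. Lean on these libraries where they do the work, as an engineer would, in place of code of your own. Each camera call takes 0.05 s, during which the arm holds its last target.

## Working session

There is one attempt and no reset: what is moved stays moved. The work goes in short steps, Python scripts to look and compute and a tool call to move; the robot and the scene stay as the last step left them, time stands still between calls to the robot, and variables do not carry over. Pictures are saved under pics/ and viewed, and the job is handed in when it is done.

Besides the shell and the picture viewer there is one more tool, called after "Request:" by a JSON object that holds its "name" and its "arguments". step_arm: Moves the arm, as the interface text tells. Its arguments: {"type":"object","properties":{"plan":{"type":"array"},"newtons":{"type":"number"}},"required":["plan"]}

```bash
ls -la; mkdir -p pics; cat > h.py <<'E'
import numpy as np, cv2
from rig import robot
from scipy.spatial.transform import Rotation as R
def save(n,im): cv2.imwrite('pics/'+n,cv2.cvtColor(im,cv2.COLOR_RGB2BGR))
def K(m):
    f=200/np.tan(np.radians(m['fovy'])/2)
    return np.array([[f,0,m['cx']],[0,f,m['cy']],[0,0,1.]]),np.array(m['dist_coeffs'],float)
def ray(m,uv):
    k,d=K(m);uv=np.array(uv,float).reshape(-1,1,2)
    p=cv2.undistortPoints(uv,k,d,P=None).reshape(-1,2)
    T=np.array(m['extrinsics']);v=np.c_[p[:,0],-p[:,1],-np.ones(len(p))]@T[:3,:3].T
    return T[:3,3],v
def atz(m,uv,z):
    o,v=ray(m,uv); s=(z-o[2])/v[:,2]; return o+v*s[:,None]
def proj(m,P):
    T=np.array(m['extrinsics']);P=np.array(P,float).reshape(-1,3)
    c=(P-T[:3,3])@T[:3,:3]; c=c*[1,-1,-1]; k,d=K(m)
    return cv2.projectPoints(c,np.zeros(3),np.zeros(3),k,d)[0].reshape(-1,2)
def tri(ms,uvs):
    A=np.zeros((3,3));b=np.zeros(3)
    for m,uv in zip(ms,uvs):
        o,v=ray(m,uv);v=v[0]/np.linalg.norm(v[0]);P=np.eye(3)-np.outer(v,v);A+=P;b+=P@o
    return np.linalg.solve(A,b)
E
python3 - <<'E'
from h import *
s=robot.state();print({k:np.round(v,3).tolist() for k,v in s.items()})
for c in ['scene','top','wrist']:
    m=robot.camera_model(c);im=robot.read_camera(c);save(c+'0.png',im)
    print(c,m['fovy'],m['cx'],m['cy'],m['dist_coeffs'],np.round(m['extrinsics'],3).tolist())
E
```

```text
total 12
drwxr-xr-x  3 agent agent 4096 Dec  7 02:12 .
drwxr-xr-x 23 root  root  4096 Dec  7 02:12 ..
drwxr-xr-x  2 agent agent 4096 Dec  7 02:12 pics
{'clock': 0.0, 'joint_positions': [-0.811, 0.6, -0.003, 1.6, 0.002, 0.943, -0.08], 'dq': [-0.0, 0.001, -0.002, -0.0, -0.001, -0.002, -0.0], 'effort': [-0.001, -77.649, 1.565, -25.8, 0.012, 0.009, 0.0], 'ee_pos': [537.98, 485.334, 255.399], 'tool_rot': [-1.276, -2.87, 0.002], 'contact_force': [-0.005, 0.347, -0.101], 'moment': [-0.022, -0.012, -0.027], 'width': 85.271}
scene 52.87311644956 319.91375742315876 197.0952273855085 [0.01247678 0.         0.         0.         0.        ] [[0.836, 0.276, -0.473, 3.496], [-0.548, 0.428, -0.718, -695.366], [0.004, 0.86, 0.51, 696.446], [0.0, 0.0, 0.0, 1.0]]
top 44.66836310776314 318.264202630216 197.21561218445962 [-0.12678647  0.          0.          0.          0.        ] [[0.007, 0.994, -0.113, 398.246], [-1.0, 0.009, 0.019, 109.062], [0.019, 0.113, 0.993, 1150.79], [0.0, 0.0, 0.0, 1.0]]
wrist 63.13647539649287 318.66221542253334 198.26853260635846 [-0.06492846  0.          0.          0.          0.        ] [[0.742, -0.637, -0.211, 482.46], [0.671, 0.703, 0.237, 545.105], [-0.003, -0.318, 0.948, 373.68], [0.0, 0.0, 0.0, 1.0]]
```

View pics/scene0.png

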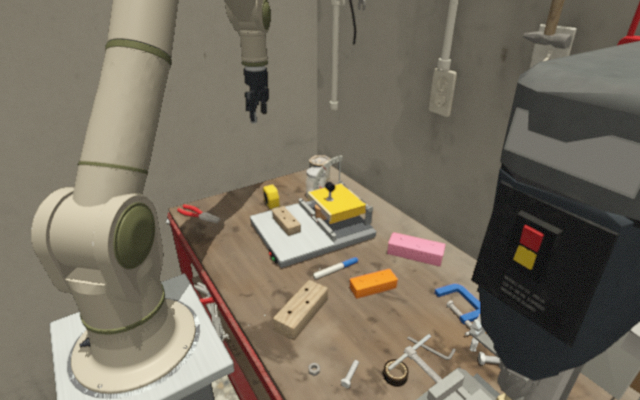

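View pics/top0.png

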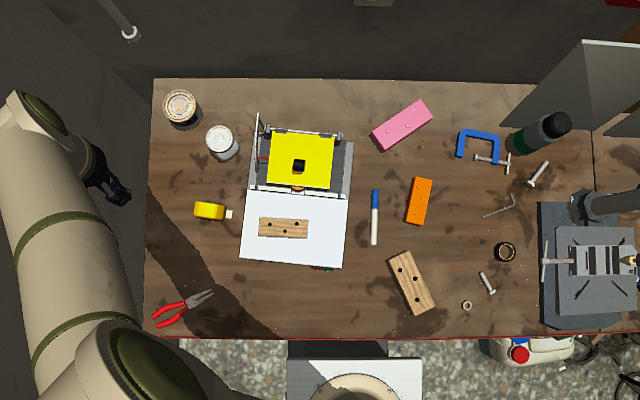

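View pics/wrist0.png

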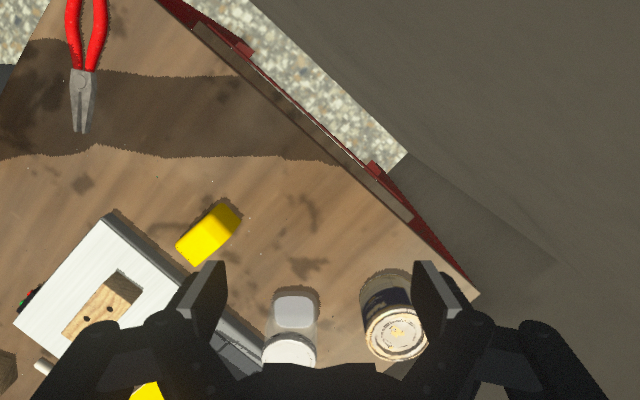

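The top view shows two beech blocks: one on the bed at (283,228), and a larger one on the bench at (411,283). The pink (402,125) and orange (419,201) ones are ruled out by colour. The one on the bed is the smaller, so I'll confirm it with a crop and measure.

```bash
python3 - <<'E'
from h import *
ms={};ims={}
pts={}
for c in ['top','scene']:
    ms[c]=robot.camera_model(c);im=robot.read_camera(c);ims[c]=im
    for t in ['block_mid','stop_mid','window_mid','hinge_mid','grip_mid','rule_mid','jar_mid','felt_pen_mid']:
        r=robot.tip_of(c,t)
        print(c,t,[(np.round(x['xy'],1).tolist(),round(x['confidence'],2)) for x in r[:3]])
        if r: pts.setdefault(t,{})[c]=r[0]['xy']
for t,p in pts.items():
    if len(p)==2: print(t,np.round(tri([ms[c] for c in p],[p[c] for c in p]),1))
for c in ['top']:
  for t in ['block']:
    for r in robot.regions_of(c,t):
        rect=cv2.minAreaRect(np.argwhere(r['mask'])[:,::-1].astype(np.float32)); bx=cv2.boxPoints(rect)
        z=60 if rect[0][0]<340 else 30
        w=atz(ms[c],bx,z); print(t,round(r['confidence'],2),np.round(rect[0],1),np.round(w.mean(0),1),np.round(np.linalg.norm(np.diff(w,axis=0),axis=1),1))
save('topc.png',cv2.resize(ims['top'][95:320,225:450],None,fx=2.6,fy=2.6,interpolation=cv2.INTER_CUBIC))
print(robot.state()['clock'])
E
```

```text
top block_mid [([408.2, 281.1], 0.97), ([417.7, 200.0], 0.86), ([402.0, 128.0], 0.73)]
top stop_mid [([296.2, 195.4], 0.75)]
top window_mid [([296.4, 189.3], 0.71)]
top hinge_mid [([303.6, 127.2], 0.71), ([285.1, 227.6], 0.42)]
top grip_mid [([297.5, 167.0], 0.77)]
top rule_mid [([213.6, 212.3], 0.97)]
top jar_mid [([223.4, 142.2], 0.94)]
top felt_pen_mid [([376.5, 215.9], 0.64)]
scene block_mid [([301.7, 306.3], 0.95), ([414.4, 246.2], 0.84), ([370.4, 281.5], 0.72)]
scene stop_mid [([315.6, 221.6], 0.56)]
scene window_mid [([314.3, 215.5], 0.63)]
scene hinge_mid [([355.8, 195.9], 0.84)]
scene grip_mid [([332.9, 188.1], 0.64)]
scene rule_mid [([272.1, 198.9], 0.9)]
scene jar_mid [([313.7, 183.5], 0.54)]
scene felt_pen_mid [([337.3, 265.1], 0.85)]
block_mid [ 333.1 -122.6   17.5]
stop_mid [533.3 137.7  26.8]
window_mid [538.9 140.3  46. ]
hinge_mid [677.7 124.7  76.5]
grip_mid [585.1 131.4 127.2]
rule_mid [490.9 330.9  22.1]
jar_mid [647.5 312.4  42.2]
felt_pen_mid [484.6 -48.9  16.1]
block 0.94 [417.4 200.8] [ 520.3 -143.9   30. ] [113.5  53.8 113.7]
block 0.88 [400.9 125.1] [ 701.4 -108.1   30. ] [153.7  62.4 153. ]
block 0.83 [282.8 227.4] [454.  167.7  60. ] [ 43.4 110.5  43.4]
block 0.79 [410.3 282.2] [ 331.3 -125.2   30. ] [ 60.  148.3  59.8]
1.1
```

View pics/topc.png

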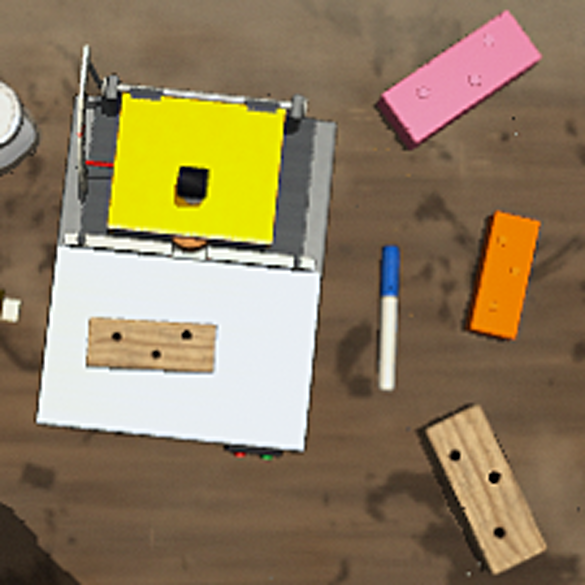

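The crop confirms it: the block on the bed measures about 43x110, while the bench one is 60x148. It lies at (454,168). Next I'll get the sander pose from the bed's edges.

```bash
python3 - <<'E'
from h import *
m=robot.camera_model('top')
im=cv2.cvtColor(cv2.imread('pics/top0.png'),cv2.COLOR_BGR2RGB)
hsv=cv2.cvtColor(im,cv2.COLOR_RGB2HSV)
save('topd.png',cv2.resize(im[175:275,230:360],None,fx=6,fy=6,interpolation=cv2.INTER_NEAREST))
mask=((hsv[...,2]>200)&(hsv[...,1]<40)).astype(np.uint8)
n,l,st,ce=cv2.connectedComponentsWithStats(mask)
i=l[250,300];print(st[i],i)
mm=(l==i)
ys,xs=np.nonzero(mm)
def fit(p):
    vx,vy,x0,y0=cv2.fitLine(np.array(p,np.float32),cv2.DIST_HUBER,0,.01,.01).ravel();return np.array([x0,y0]),np.array([vx,vy])
front=[(x+0.5-.5,ys[xs==x].max()+.5) for x in range(248,336)]
left=[(xs[ys==y].min()-.5,y) for y in range(200,250)]
right=[(xs[ys==y].max()+.5,y) for y in range(205,258)]
def wl(p):
    w=atz(m,p,30)[:,:2]; return fit(w)
F,L,Rr=wl(front),wl(left),wl(right)
def X(a,b):
    t=np.linalg.solve(np.c_[a[1],-b[1]],b[0]-a[0]);return a[0]+a[1]*t[0]
for n_,a in zip('FLR',(F,L,Rr)): print(n_,a, np.degrees(np.arctan2(a[1][1],a[1][0])))
A,B=X(F,L),X(F,Rr);print(A,B,np.linalg.norm(A-B))
E
```

```text
[ 239  190  109   78 5975] 38
F (array([374.7838 , 147.56583], dtype=float32), array([0.09600417, 0.99538094], dtype=float32)) 84.490875
L (array([462.06155, 261.92023], dtype=float32), array([ 0.995192  , -0.09794319], dtype=float32)) -5.620742
R (array([448.57605 ,  26.371416], dtype=float32), array([ 0.9957157, -0.092468 ], dtype=float32)) -5.3056054
[386.5302  269.35376] [363.85352  34.23925] 236.20555
```

View pics/topd.png

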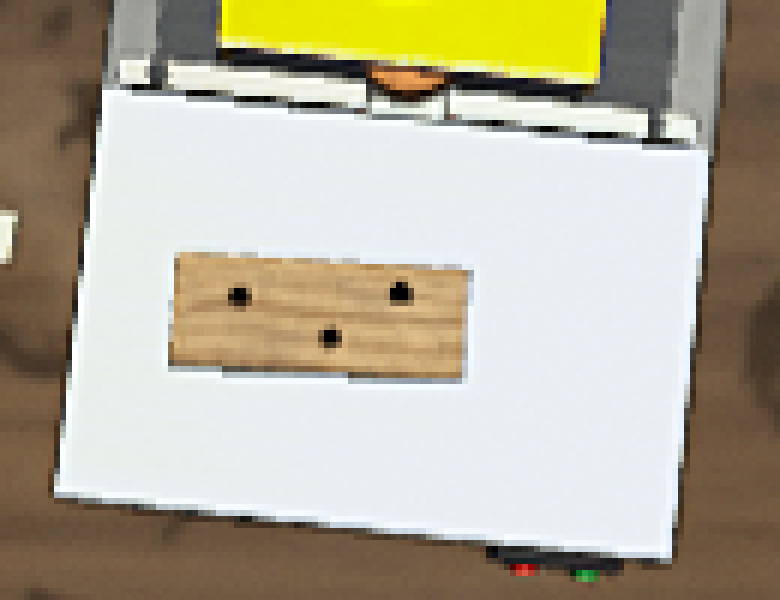

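```bash
cat >> h.py <<'E'
def move(goal,yang=None,tilt_fix=True):
    """shift in tool axes and rotvec so that tool y points at world angle yang (mod 180), tool down"""
    s=robot.state();Rt=R.from_rotvec(s['tool_rot']);M=Rt.as_matrix()
    d=np.array(goal)-s['ee_pos']; out=M.T@d
    ya=np.degrees(np.arctan2(M[1,1],M[0,1])); rv=np.zeros(3)
    if yang is not None:
        a=(yang-ya+90)%180-90; yy=np.radians(ya+a)
        y=np.array([np.cos(yy),np.sin(yy),0]);z=np.array([0,0,-1.]);G=np.c_[np.cross(y,z),y,z]
        rv=(Rt.inv()*R.from_matrix(G)).as_rotvec()
    print('t',round(s['clock'],2),'pos',np.round(s['ee_pos'],1),'y ang',round(ya,1),'zax',np.round(M[:,2],3),'w',round(s['width'],1),'F',np.round(s['contact_force'],1))
    print('tool shift',np.round(out,1),'rot',np.round(rv,3),'deg',np.round(np.degrees(rv),1))
E
python3 - <<'E'
from h import *
m=robot.camera_model('top')
r=[x for x in robot.regions_of('top','block')]
s=robot.state()
for x in r:
    c=cv2.minAreaRect(np.argwhere(x['mask'])[:,::-1].astype(np.float32))
    if c[0][0]<340:
        w=atz(m,cv2.boxPoints(c),60);e=np.diff(w,axis=0);e=e[np.argmax(np.linalg.norm(e,axis=1))];print(w.mean(0),np.degrees(np.arctan2(e[1],e[0])))
im=cv2.cvtColor(cv2.imread('pics/top0.png'),cv2.COLOR_BGR2RGB)
# corners seen in 6x crop (offset 230,175)
q=np.array([[174,253],[473,268],[465,382],[170,366]])/6-.5+[230,175]
w=atz(m,q,60);print(np.round(w,1),w.mean(0)); 
for i,j in((0,1),(3,2)): e=w[i]-w[j];print(np.degrees(np.arctan2(e[1],e[0])),np.linalg.norm(e))
move([454,168,255],-2.5)
print(s['joint_positions'])
E
```

```text
[453.95931597 167.69735027  60.        ] -92.8416049941062
[[477.5 222.6  60. ]
 [472.9 110.7  60. ]
 [430.3 113.2  60. ]
 [435.3 223.3  60. ]] [454.01572294 167.43552449  60.        ]
87.65360336896481 112.02016481620907
87.43024854874174 110.12845976191143
t 1.15 pos [538.3 485.6 256.3] y ang 42.1 zax [ 0. -0. -1.] w 85.3 F [-0.2  0.6 -0. ]
tool shift [-179.4 -275.4    1.3] rot [-0.     0.     0.778] deg [-0.   0.  44.6]
[-0.81068064  0.59928926 -0.00246996  1.59937347  0.00173056  0.94293618
 -0.07978997]
```

Request:
{"name": "step_arm", "arguments": {"plan": [[0,0,0,-22,-34,0,0.8],[0,0,0,-22,-34,0,0.8],[0,0,0,-22,-34,0,0.8],[0,0,0,-22,-34,0,0.8],[0,0,0,-22,-34,0,0.8],[0,0,0,-22,-34,0,0.8],[0,0,0,-22,-34,0,0.8],[0,0,0.13,0,0,0,0.8],[0,0,0.13,0,0,0,0.8],[0,0,0.13,0,0,0,0.8],[0,0,0.13,0,0,0,0.8],[0,0,0.13,0,0,0,0.8]]}}

```text
clock: 2.35
ee_pos: [461.4, 200.4, 256.3]
tool_rot: [-2.155, -2.286, -0.007]
contact_force: [0.6, 0.1, -0.0]
width: 68.2
```

```bash
python3 - <<'E'
from h import *
move([454,168,255],-2.5)
m=robot.camera_model('wrist');save('w1.png',robot.read_camera('wrist'))
E
```

```text
t 2.35 pos [461.4 200.4 256.3] y ang 3.4 zax [ 0.003  0.003 -1.   ] w 68.2 F [ 0.6  0.1 -0. ]
tool shift [-31.9  -9.3   1.2] rot [ 0.003 -0.003  0.103] deg [ 0.2 -0.2  5.9]
```

View pics/w1.png

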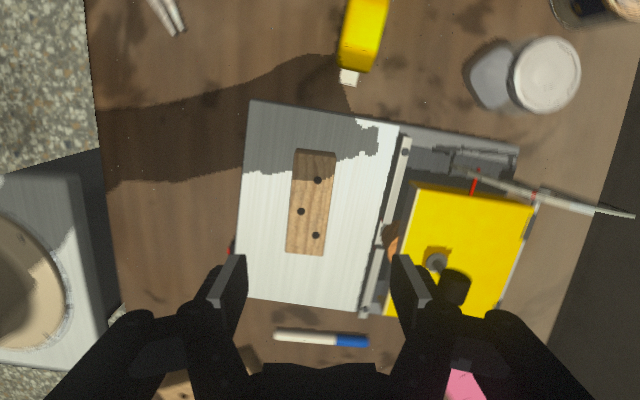

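The block shows at (310,203) and the bar at about (395,185)-(368,312), consistent with the top view. I'll line up and measure from a settled pose.

Request:
{"name": "step_arm", "arguments": {"plan": [[0,0,0.1,-32,-10,0,0.75],[0,0,0,0,0,0,0.75],[0,0,0,0,0,0,0.75]]}}

```text
clock: 2.7
ee_pos: [453.2, 168.1, 256.6]
tool_rot: [2.27, 2.172, 0.009]
contact_force: [0.1, 0.9, -0.3]
width: 64.0
```

```bash
python3 - <<'E'
from h import *
move([454,168,255],-2.5)
m=robot.camera_model('wrist');im=robot.read_camera('wrist');save('w2.png',im)
np.save('w2m.npy',m,allow_pickle=True)
save('w2c.png',cv2.resize(im[80:330,220:440],None,fx=2.4,fy=2.4,interpolation=cv2.INTER_CUBIC)); 
# predicted overlay
ang=np.radians(-5.5);ex=np.array([np.cos(ang),np.sin(ang),0]);ey=np.array([-ex[1],ex[0],0]);o=np.array([532.5,136.6,30])
P=[o,o+118*ey-158*ex,o-118*ey-158*ex,o-118*ey,o+118*ey,o+110*ey,o-110*ey,o+[0,0,16],o+50*ex+[0,0,107]]
print(np.round(proj(m,P),1).tolist())
for t in ['stop_mid','window_mid','grip_mid','block_mid']: print(t,[(np.round(x['xy'],1),round(x['confidence'],2)) for x in robot.tip_of('wrist',t)[:3]])
E
```

```text
t 2.7 pos [453.2 168.1 256.6] y ang -2.5 zax [ 0.004  0.004 -1.   ] w 64.0 F [ 0.1  0.9 -0.3]
tool shift [-0.   0.8  1.6] rot [ 0.004 -0.004 -0.001] deg [ 0.2 -0.2 -0. ]
[[391.1, 192.9], [248.0, 72.8], [250.6, 278.4], [379.0, 284.1], [404.7, 81.7], [403.8, 89.9], [379.8, 278.5], [394.3, 197.4], [479.1, 235.2]]
stop_mid [(array([391. , 193.9]), 0.95)]
window_mid [(array([394.8, 196.3]), 0.83), (array([522.5,  18.7]), 0.27)]
grip_mid []
block_mid [(array([373.1, 376.7]), 0.67), (array([318.1, 174.9]), 0.61), (array([240.3, 374.4]), 0.57)]
```

View pics/w2c.png

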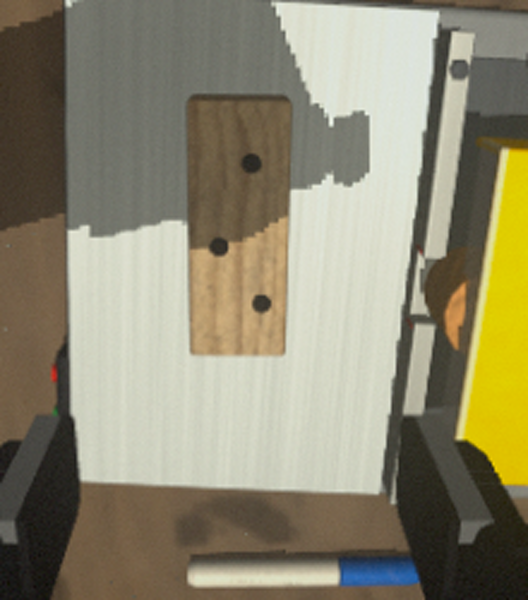

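```bash
python3 - <<'E'
from h import *
m=np.load('w2m.npy',allow_pickle=True).item()
q=np.array([[187,96],[292,96],[285,356],[189,354]])/2.4-.3+[220,80]
w=atz(m,q,60);print(np.round(w,1),w.mean(0))
for i,j in((0,3),(1,2),(0,1),(3,2)): e=w[i]-w[j];print(np.degrees(np.arctan2(e[1],e[0])),np.linalg.norm(e))
# bed corners
q=np.array([[66,0],[439,10],[78,482],[383,493]])/2.4-.3+[220,80]
w=atz(m,q,30);print(np.round(w,1))
ang=np.radians(-5.5);ex=np.array([np.cos(ang),np.sin(ang),0]);ey=np.array([-ex[1],ex[0],0]);o=np.array([532.5,136.6,30])
print(((proj(m,[o+15*ey+[0,0,15],o-15*ey+[0,0,15],o+15*ey+[0,0,21],o-15*ey+[0,0,21]])-[220,80]+.3)*2.4).round(1))
E
```

```text
[[435.3 223.   60. ]
 [476.8 221.3  60. ]
 [471.3 109.9  60. ]
 [429.3 112.7  60. ]] [453.1567823 166.7238177  60.       ]
86.86581358521349 110.49633513085017
87.18614638753843 111.49412985098311
177.53268756520816 41.47313297651209
176.1671004291776 42.096799047012944
[[385.1 262.7  30. ]
 [541.7 252.1  30. ]
 [365.5  31.2  30. ]
 [521.5  17.6  30. ]]
[[422.7 249.4]
 [414.3 313.2]
 [425.9 253.2]
 [417.2 317.9]]
```

Request:
{"name": "step_arm", "arguments": {"plan": [[0.004,-0.004,0.008,-1,0,40,0.75],[0,0,0,0,0,40,0.75],[0,0,0,0,0,40,0.75],[0,0,0,0,0,40,0.75],[0,0,0,0,0,0,0.75]]}}

```text
clock: 3.45
ee_pos: [457.1, 171.4, 93.0]
tool_rot: [2.273, 2.167, 0.013]
contact_force: [-0.1, 0.5, 0.4]
width: 63.9
```

```bash
python3 - <<'E'
from h import *
move([453.4,167,58],-3)
save('w3.png',robot.read_camera('wrist'))
E
```

```text
t 3.45 pos [457.1 171.4  93. ] y ang -2.7 zax [ 0.007  0.005 -1.   ] w 63.9 F [-0.1  0.5  0.4]
tool shift [-4.7 -3.7 34.9] rot [ 0.006 -0.005  0.005] deg [ 0.4 -0.3  0.3]
```

View pics/w3.png

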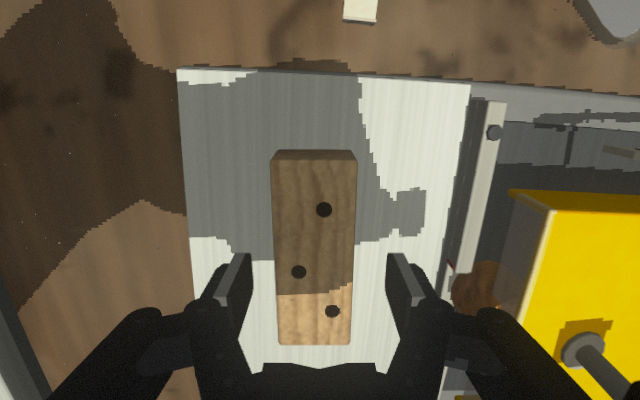

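The block is between the fingers, with top corners at (271,159), (357,158), (349,345) and (279,345). I'll correct the drift and go down.

```bash
python3 - <<'E'
from h import *
m=robot.camera_model('wrist')
q=np.array([[271,159],[357,158],[350,345],[278,345]])
w=atz(m,q,60);print(np.round(w,1),w.mean(0))
for i,j in((0,3),(1,2),(0,1),(3,2)): e=w[i]-w[j];print(np.degrees(np.arctan2(e[1],e[0])),np.linalg.norm(e))
E
```

```text
[[436.7 221.7  60. ]
 [477.9 220.2  60. ]
 [472.9 108.2  60. ]
 [430.2 110.4  60. ]] [454.42129948 165.10679102  60.        ]
86.66949143011603 111.48999326779753
87.47386839548213 112.14201156443447
177.92055027117877 41.19898325973374
177.0158935982238 42.76425692020361
```

Request:
{"name": "step_arm", "arguments": {"plan": [[0.006,-0.005,0.005,-5,-4,20,0.75],[0,0,0,0,0,14,0.75],[0,0,0,0,0,0,0.75]]}}

```text
clock: 3.8
ee_pos: [456.5, 168.2, 65.3]
tool_rot: [2.276, 2.162, 0.012]
contact_force: [-0.2, 0.2, 0.0]
width: 64.1
```

```bash
python3 - <<'E'
from h import *
move([453.4,167,58],-3)
E
```

```text
t 3.8 pos [456.5 168.2  65.3] y ang -3.0 zax [ 0.007  0.004 -1.   ] w 64.1 F [-0.2  0.2  0. ]
tool shift [-1.4 -3.1  7.3] rot [ 0.007 -0.004  0.001] deg [ 0.4 -0.2  0. ]
```

Request:
{"name": "step_arm", "arguments": {"plan": [[0.007,-0.004,0,-3,-4,8,0.75],[0,0,0,0,0,0,0.75],[0,0,0,0,0,0,0.4],[0,0,0,0,0,0,0.35],[0,0,0,0,0,0,0.3],[0,0,0,0,0,0,0.3],[0,0,0,0,0,0,0.3],[0,0,0,0,0,0,0.3]], "newtons": 35}}

```text
clock: 4.6
ee_pos: [454.5, 166.7, 62.8]
tool_rot: [2.276, 2.163, 0.011]
contact_force: [0.2, -0.3, -1.4]
width: 40.8
```

```bash
python3 - <<'E'
from h import *
move([453.4,167,58],-3)
save('w4.png',robot.read_camera('wrist'))
E
```

```text
t 4.6 pos [454.5 166.7  62.8] y ang -2.9 zax [ 0.007  0.003 -1.   ] w 40.8 F [ 0.2 -0.3 -1.4]
tool shift [ 0.3 -1.2  4.8] rot [ 0.007 -0.004  0.001] deg [ 0.4 -0.2  0.1]
```

View pics/w4.png

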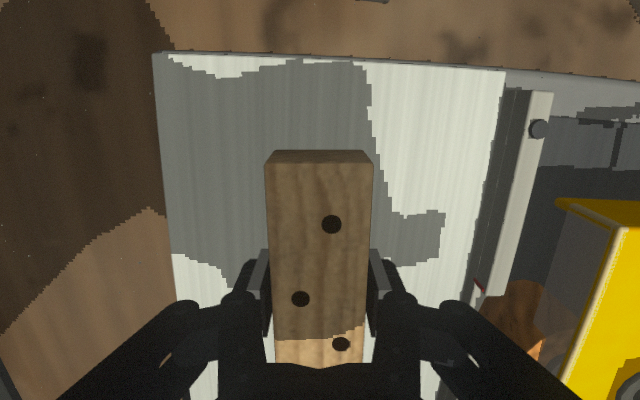

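Request:
{"name": "step_arm", "arguments": {"plan": [[0,0,0,-5,0,-20,0.3],[0,0,0,-10,0,-20,0.3],[0,0,-0.14,-5,0,-10,0.3],[0,0,-0.14,0,0,0,0.3],[0,0,-0.14,0,0,0,0.3],[0,0,-0.14,0,0,0,0.3],[0,0,-0.14,0,0,0,0.3],[0,0,-0.14,0,0,0,0.3],[0,0,-0.14,0,0,0,0.3],[0,0,-0.14,0,0,0,0.3],[0,0,-0.14,0,0,0,0.3]]}}

```text
clock: 5.75
ee_pos: [452.1, 145.1, 113.8]
tool_rot: [0.489, 3.099, 0.002]
contact_force: [0.0, 1.0, 0.1]
width: 41.3
```

```bash
python3 - <<'E'
from h import *
move([457.8,143,100],84.5)
E
```

```text
t 5.75 pos [452.1 145.1 113.8] y ang 72.1 zax [ 0.005  0.001 -1.   ] w 41.3 F [0.  1.  0.1]
tool shift [-6.  -0.3 13.8] rot [ 0.002  0.005 -0.217] deg [  0.1   0.3 -12.4]
```

Request:
{"name": "step_arm", "arguments": {"plan": [[0.002,0.004,-0.11,-3,0,10,0.3],[0,0,-0.1,-3,0,15,0.3],[0,0,0,0,0,0,0.3],[0,0,0,0,0,0,0.3]]}}

```text
clock: 6.15
ee_pos: [458.0, 142.9, 88.3]
tool_rot: [-0.149, -3.138, 0.0]
contact_force: [-0.1, 0.5, -0.1]
width: 41.8
```

```bash
python3 - <<'E'
from h import *
move([457.8,143,90],84.5)
m=robot.camera_model('wrist');np.save('w5m.npy',m,allow_pickle=True)
im=robot.read_camera('wrist');save('w5.png',im)
im=robot.read_camera('top');save('t5.png',cv2.resize(im[175:275,230:360],None,fx=6,fy=6,interpolation=cv2.INTER_NEAREST))
E
```

```text
t 6.15 pos [458.  142.9  88.3] y ang 84.6 zax [-0. -0. -1.] w 41.8 F [-0.1  0.5 -0.1]
tool shift [ 0.2  0.1 -1.7] rot [-0.    -0.     0.001] deg [-0.  -0.   0.1]
```

View pics/w5.png

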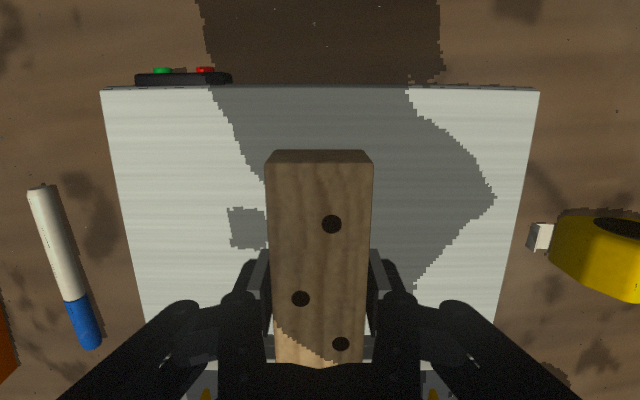

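View pics/t5.png

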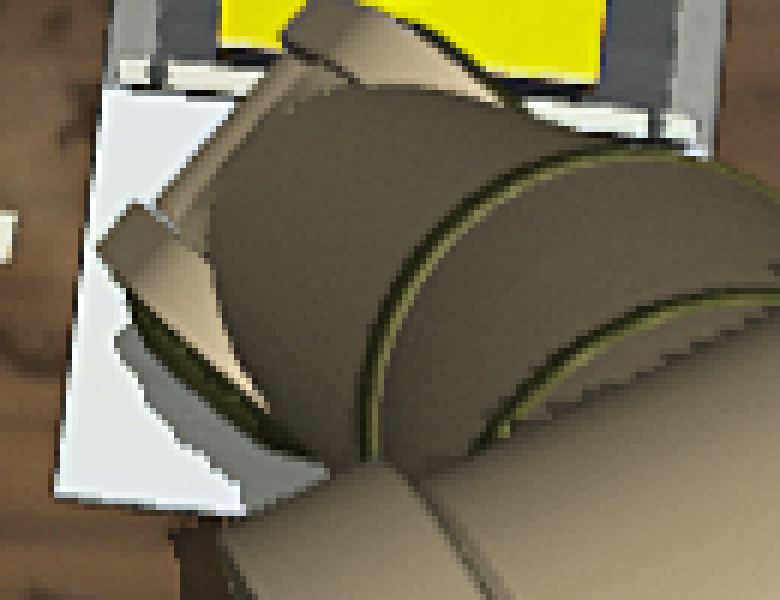

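```bash
python3 - <<'E'
from h import *
m=np.load('w5m.npy',allow_pickle=True).item()
b=atz(m,[[101,91],[540,91.5]],30);print(b.round(1),b.mean(0).round(1),np.linalg.norm(b[0]-b[1]))
e=b[1]-b[0];a=np.arctan2(e[1],e[0]);print(np.degrees(a))
k=atz(m,[[265.5,163],[373.5,162]],85.5);print(k.round(1),k.mean(0).round(1),np.linalg.norm(k[0]-k[1]))
e=k[1]-k[0];print(np.degrees(np.arctan2(e[1],e[0])))
ey=np.array([np.cos(a),np.sin(a),0]);ex=np.array([ey[1],-ey[0],0])
s=b.mean(0)+158*ex;print('stop',s.round(1)); c=k.mean(0)+55*ex
print('block mid in stop frame',(c-s)@ex,(c-s)@ey)
E
```

```text
[[363.4  33.8  30. ]
 [385.5 267.3  30. ]] [374.5 150.5  30. ] 234.49263247344055
84.59647921363101
[[400.  127.   85.5]
 [403.4 167.7  85.5]] [401.7 147.4  85.5] 40.92458631793103
85.19995749018929
stop [531.7 135.6  30. ]
block mid in stop frame -75.53948895527529 -0.5927345864037503
```

Request:
{"name": "step_arm", "arguments": {"plan": [[0,0,0,0,0.5,14,0.3],[0,0,0,0,0,12,0.3],[0,0,0,0,0,0,0.3],[0,0,0,0,0,0,0.3]]}}

```text
clock: 6.65
ee_pos: [458.9, 144.1, 64.4]
tool_rot: [0.157, 3.134, 0.001]
contact_force: [0.9, -0.9, -0.9]
width: 41.4
```

```bash
python3 - <<'E'
from h import *
move([458,143,62.8],84.5)
E
```

```text
t 6.65 pos [458.9 144.1  64.4] y ang 84.3 zax [ 0.004  0.001 -1.   ] w 41.4 F [ 0.9 -0.9 -0.9]
tool shift [ 0.8 -1.2  1.6] rot [ 0.001  0.004 -0.004] deg [ 0.1  0.2 -0.2]
```

Request:
{"name": "step_arm", "arguments": {"plan": [[0.001,0.004,-0.004,-8,-0.5,1,0.3],[0,0,0,-6,0,0.5,0.3],[0,0,0,-2,0,0,0.3],[0,0,0,0,0,0,0.3]]}}

```text
clock: 7.05
ee_pos: [477.3, 142.1, 64.9]
tool_rot: [0.153, 3.136, 0.002]
contact_force: [-0.4, -0.5, -0.8]
width: 41.5
```

```bash
python3 - <<'E'
from h import *
move([477.4,141.3,62.8],84.5)
E
```

```text
t 7.05 pos [477.3 142.1  64.9] y ang 84.4 zax [ 0.002  0.001 -1.   ] w 41.5 F [-0.4 -0.5 -0.8]
tool shift [-0.1 -0.8  2.1] rot [ 0.001  0.002 -0.001] deg [ 0.1  0.1 -0.1]
```

Request:
{"name": "step_arm", "arguments": {"plan": [[0,0,0,0,-0.5,3,0.3],[0,0,0,-1.5,0,1,0.3],[0,0,0,-1.5,0,0,0.3]]}}

```text
clock: 7.35
ee_pos: [478.4, 141.3, 61.9]
tool_rot: [0.153, 3.137, 0.001]
contact_force: [-0.0, 0.0, -0.1]
width: 41.4
```

```bash
python3 - <<'E'
from h import *
move([477.4,141.3,62.8],84.5)
E
```

```text
t 7.35 pos [478.4 141.3  61.9] y ang 84.4 zax [ 0.001  0.001 -1.   ] w 41.4 F [-0.   0.  -0.1]
tool shift [ 1.  -0.1 -0.9] rot [ 0.001  0.001 -0.001] deg [ 0.1  0.1 -0.1]
```

Request:
{"name": "step_arm", "arguments": {"plan": [[0,0,0,-2,0,1,0.3],[0,0,0,-2,0,1,0.3],[0,0,0,-1,0,0,0.3]]}}

```text
clock: 7.65
ee_pos: [478.6, 141.2, 62.0]
tool_rot: [-0.149, -3.135, 0.001]
contact_force: [-0.6, 0.8, -1.0]
width: 41.5
```

```bash
python3 - <<'E'
from h import *
move([477.4,141.3,62.8],84.5)
E
```

```text
t 7.65 pos [478.6 141.2  62. ] y ang 84.6 zax [-0.003 -0.001 -1.   ] w 41.5 F [-0.6  0.8 -1. ]
tool shift [ 1.2 -0.  -0.8] rot [-0.001 -0.003  0.001] deg [-0.1 -0.2  0.1]
```

Request:
{"name": "step_arm", "arguments": {"plan": [[0,0,0,-5,0,0,0.3],[0,0,0,-5,0,0,0.3]]}}

```text
clock: 7.85
ee_pos: [479.0, 140.9, 61.6]
tool_rot: [-0.14, -3.122, 0.007]
contact_force: [-15.4, 6.1, 17.1]
width: 41.4
```

```bash
python3 - <<'E'
from h import *
move([477.4,141.3,62.8],84.5)
save('s6.png',cv2.resize(robot.read_camera('scene')[150:280,230:400],None,fx=4.5,fy=4.5,interpolation=cv2.INTER_CUBIC))
E
```

```text
t 7.85 pos [479.  140.9  61.6] y ang 84.9 zax [-0.017 -0.004 -1.   ] w 41.4 F [-15.4   6.1  17.1]
tool shift [ 1.6  0.2 -1.1] rot [-0.006 -0.017  0.006] deg [-0.3 -1.   0.4]
```

View pics/s6.png

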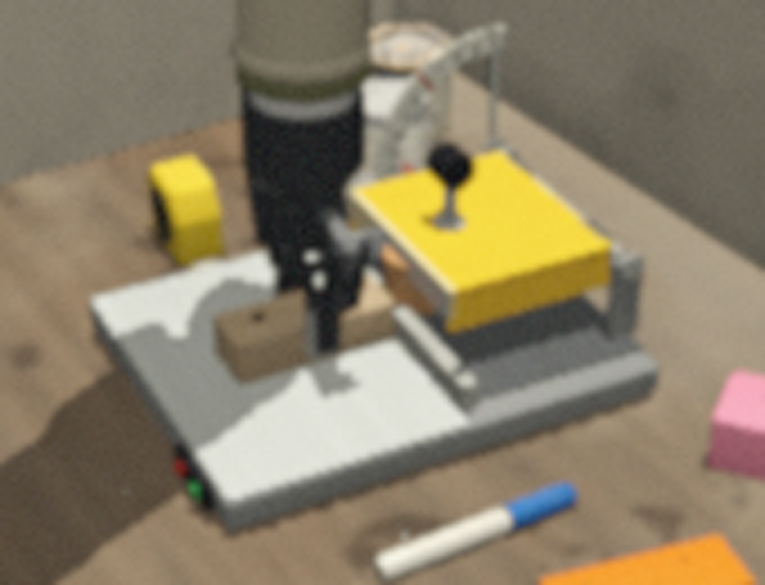

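Request:
{"name": "step_arm", "arguments": {"plan": [[-0.004,-0.016,0.004,-1,0,-0.5,0.3],[0,0,0,-1,0,0,0.3],[0,0,0,-1,0,0,0.3]]}}

```text
clock: 8.2
ee_pos: [478.8, 141.1, 61.6]
tool_rot: [-0.143, -3.132, 0.004]
contact_force: [-6.6, 1.5, 7.8]
width: 41.7
```

```bash
python3 - <<'E'
from h import *
move([477.4,141.3,62.8],84.5)
E
```

```text
t 8.2 pos [478.8 141.1  61.6] y ang 84.8 zax [-0.006 -0.002 -1.   ] w 41.7 F [-6.6  1.5  7.8]
tool shift [ 1.4  0.1 -1.1] rot [-0.003 -0.006  0.005] deg [-0.2 -0.3  0.3]
```

Request:
{"name": "step_arm", "arguments": {"plan": [[0,0,0,0,0,0,0.6],[0,0,0,0,0,0,0.6],[0,0,0,0,0,0,0.6],[0,0,0,0,0,-15,0.6],[0,0,0,0,0,-30,0.6],[0,0,0,4,0,-45,0.75],[0,0,0,8,0,-45,0.9],[0,0,0,8,0,-45,1],[0,0,0,0,0,0,1],[0,0,0,0,0,0,1]]}}

```text
clock: 9.2
ee_pos: [463.9, 142.8, 247.7]
tool_rot: [-0.149, -3.135, 0.004]
contact_force: [0.1, -0.4, -0.7]
width: 85.2
```

```bash
python3 - <<'E'
from h import *
move([477.4,141.3,250],84.5)
m=robot.camera_model('wrist');im=robot.read_camera('wrist');save('w7.png',im);np.save('w7m.npy',m,allow_pickle=True)
for t in ['stop_mid','window_mid','grip_mid','block_mid']: print(t,[(np.round(x['xy'],1),round(x['confidence'],2)) for x in robot.tip_of('wrist',t)[:3]])
E
```

```text
t 9.2 pos [463.9 142.8 247.7] y ang 84.6 zax [-0.003 -0.003 -1.   ] w 85.2 F [ 0.1 -0.4 -0.7]
tool shift [-13.6  -0.2  -2.3] rot [-0.003 -0.003  0.001] deg [-0.2 -0.2  0.1]
stop_mid [(array([319.1, 230.1]), 0.87)]
window_mid [(array([317.8, 240. ]), 0.69)]
grip_mid [(array([315.4, 331.8]), 0.86)]
block_mid [(array([319. , 186.6]), 0.79), (array([50.3, 72.7]), 0.73)]
```

View pics/w7.png

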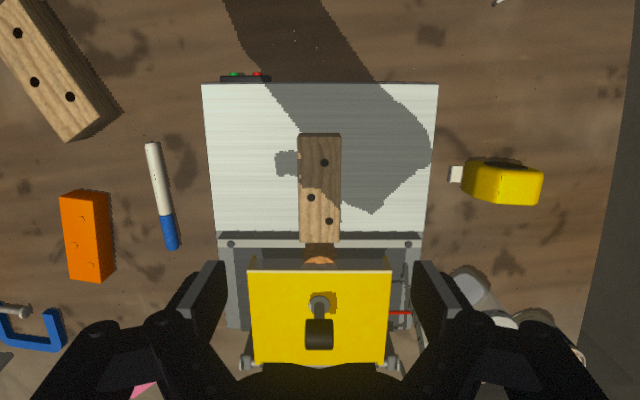

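```bash
python3 - <<'E'
from h import *
im=cv2.cvtColor(cv2.imread('pics/w7.png'),cv2.COLOR_BGR2RGB)
save('w7c.png',cv2.resize(im[125:265,265:375],None,fx=7,fy=4.2,interpolation=cv2.INTER_CUBIC)[:,:])
save('w7d.png',cv2.resize(im[220:265,275:365],None,fx=8.5,fy=8.5,interpolation=cv2.INTER_CUBIC))
E
```

```text
(no output)
```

View pics/w7c.png

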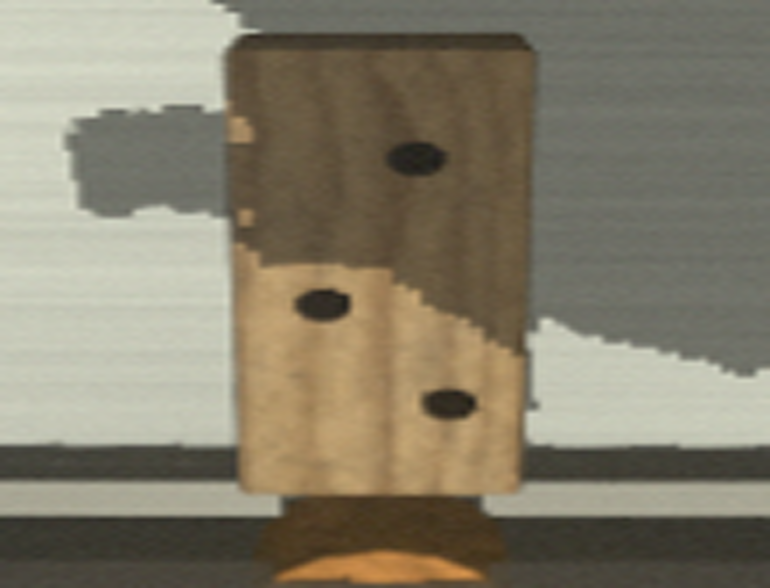

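View pics/w7d.png

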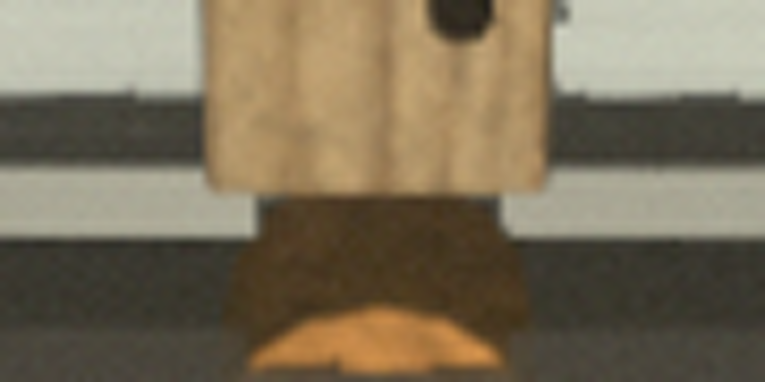

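```bash
python3 - <<'E'
from h import *
m=np.load('w7m.npy',allow_pickle=True).item()
f=lambda q,z:atz(m,q,z)
# bar front top edge z=51, left and right ; block end top edge z=60; bed/bar z=30
o=np.array([275,220])-.45
bt=f(np.array([[100,165],[700,164]])/8.5+o,51);bb=f(np.array([[100,97],[650,97]])/8.5+o,30)
ke=f(np.array([[215,191],[540,190]])/8.5+o,60)
e=bt[0]-bt[1];print('bar ang',np.degrees(np.arctan2(e[1],e[0])))
e=e/np.linalg.norm(e); 
o2=np.array([265,125])
kl=f(np.array([[228,60],[240,470]])/[7,4.2]-.4+o2,60);kr=f(np.array([[533,60],[522,470]])/[7,4.2]-.4+o2,60)
for k in(kl,kr): d=k[1]-k[0];print('side ang',np.degrees(np.arctan2(d[1],d[0]))+90)
n=np.cross(e,[0,0,1]);e3=e
print('ex',n,'bar top x',bt@n,'bar bottom x',bb@n,'block end x',ke@n)
wn=f(np.array([[257,215],[503,215]])/8.5+o,51)
print('window y',(wn@e3),(wn@e3).mean(),'block y',kl[1]@e3,kr[1]@e3,(kl[1]+kr[1])@e3/2,(kl[0]+kr[0])@e3/2)
# near (robot-side) end of block
kn=f(np.array([[228,50],[533,50]])/[7,4.2]-.4+o2,60);print('near end x',kn@n)
q=f([[202,84],[438,84]],30);print('bed corners',q.round(1));e=q[1]-q[0];print(np.degrees(np.arctan2(e[1],e[0])))
g=robot.state()
print('grip centre at z137',f([[315.4,331.8],[319,333]],137).round(1))
E
```

```text
bar ang -95.16056457722809
side ang 84.47587872497009
side ang 84.91343543969144
ex [-0.99594654  0.08994711  0.        ] bar top x [-516.6869988 -516.6869988] bar bottom x [-516.7403564  -516.87066666] block end x [-515.91195007 -515.84233628]
window y [-166.90628883 -197.93007503] -182.41818192833432 block y -161.45830645580932 -203.0264082900556 -182.24235737293247 -182.49543605278322
near end x [-407.26220932 -407.38442827]
bed corners [[363.   34.2  30. ]
 [384.9 266.7  30. ]]
84.6420392571077
grip centre at z137 [[578.7 127.6 137. ]
 [580.3 130.6 137. ]]
```

The block end sits flush: its side edges are at 84.5-84.9° against the bar's 84.8°. It is centred to about 0.3 mm and lies flat. Next I'll go above the grip and check its position.

Request:
{"name": "step_arm", "arguments": {"plan": [[-0.003,-0.003,0,-40,0,0,0.65],[0,0,0,-40,0,10,0.65],[0,0,0,-36,0,15,0.65],[0,0,0,0,0,15,0.65],[0,0,0,0,0,0,0.65],[0,0,0,0,0,0,0.65]]}}

```text
clock: 10.05
ee_pos: [580.2, 131.8, 196.2]
tool_rot: [-0.142, -3.123, 0.007]
contact_force: [-0.7, -0.1, 0.8]
width: 55.1
```

```bash
python3 - <<'E'
from h import *
move([581.3,131.2,143],84.6)
m=robot.camera_model('wrist');im=robot.read_camera('wrist');save('w8.png',im)
print([(np.round(x['xy'],1),round(x['confidence'],2)) for x in robot.tip_of('wrist','grip_mid')[:3]])
print('pred',proj(m,[[581.3,131,137],[581.3,131,150]]))
E
```

```text
t 10.05 pos [580.2 131.8 196.2] y ang 84.8 zax [-0.015 -0.004 -1.   ] w 55.1 F [-0.7 -0.1  0.8]
tool shift [-1.9 -0.3 53.2] rot [-0.005 -0.015  0.003] deg [-0.3 -0.9  0.2]
[]
pred [[319.95426211 238.37318409]
 [319.89714655 248.06859645]]
```

View pics/w8.png

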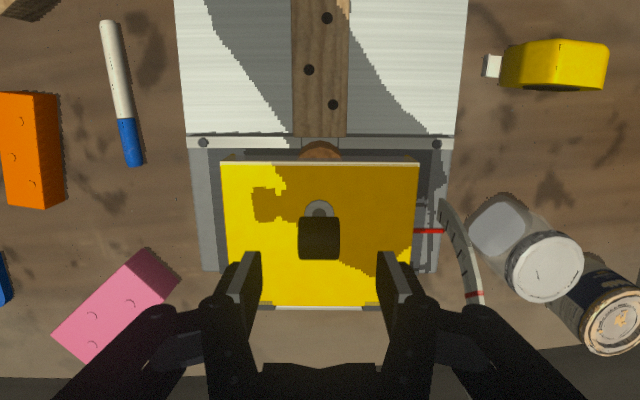

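The drum is at (319,238), against the predicted (320,238), and centred between the fingers. Going down.

Request:
{"name": "step_arm", "arguments": {"plan": [[-0.005,-0.015,0,-1,0,18,0.65],[0,0,0,-1,0,18,0.65],[0,0,0,0,0,14,0.65],[0,0,0,0,0,4,0.65],[0,0,0,0,0,0,0.65]]}}

```text
clock: 10.65
ee_pos: [581.4, 133.1, 145.5]
tool_rot: [0.138, 3.132, 0.002]
contact_force: [0.3, 0.3, -0.3]
width: 55.5
```

```bash
python3 - <<'E'
from h import *
move([581.3,131.2,142],84.6)
im=robot.read_camera('wrist');save('w9.png',im)
E
```

```text
t 10.65 pos [581.4 133.1 145.5] y ang 84.9 zax [ 0.007  0.001 -1.   ] w 55.5 F [ 0.3  0.3 -0.3]
tool shift [-0.  -1.9  3.5] rot [0.002 0.007 0.006] deg [0.1 0.4 0.3]
```

View pics/w9.png

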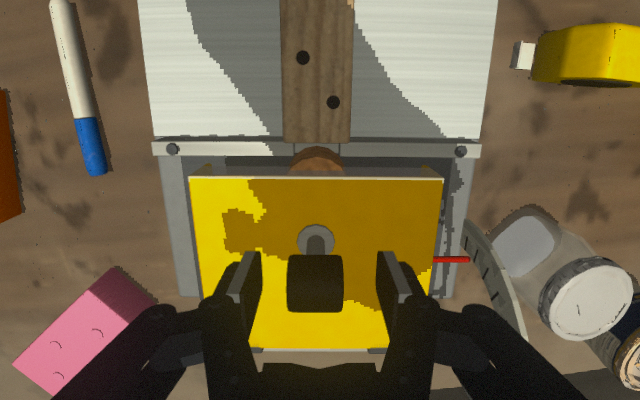

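Request:
{"name": "step_arm", "arguments": {"plan": [[0.002,0.007,0.003,-0.5,-2,6,0.65],[0,0,0,0,0,1,0.65],[0,0,0,0,0,0,0.3],[0,0,0,0,0,0,0.15],[0,0,0,0,0,0,0.15],[0,0,0,0,0,0,0.15],[0,0,0,0,0,0,0.15]], "newtons": 50}}

```text
clock: 11.4
ee_pos: [582.9, 131.2, 140.3]
tool_rot: [0.145, 3.136, 0.001]
contact_force: [0.2, -0.2, -0.9]
width: 23.4
```

```bash
python3 - <<'E'
from h import *
move([581.3,131.2,142],84.6)
im=robot.read_camera('wrist');save('w10.png',im)
E
```

```text
t 11.4 pos [582.9 131.2 140.3] y ang 84.7 zax [ 0.002  0.001 -1.   ] w 23.4 F [ 0.2 -0.2 -0.9]
tool shift [ 1.6 -0.1 -1.7] rot [0.001 0.002 0.002] deg [0.  0.1 0.1]
```

View pics/w10.png

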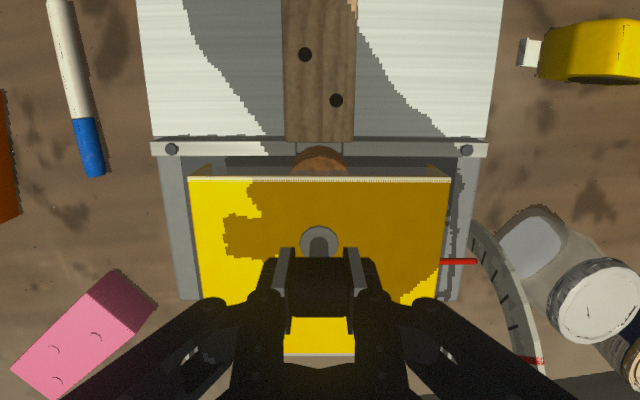

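Request:
{"name": "step_arm", "arguments": {"plan": [[0,0,0,-5,0,-8,0.15],[0,0,0,-5.5,0,-7,0.15],[0,0,0,-6,0,-6.5,0.15],[0,0,0,-6.5,0,-6,0.15],[0,0,0,-7,0,-5,0.15]]}}

```text
clock: 11.95
ee_pos: [610.5, 128.5, 171.4]
tool_rot: [-0.143, -3.129, 0.001]
contact_force: [-2.6, 2.2, -11.3]
width: 23.1
```

```bash
cat >> h.py <<'E'
def guard():
    s=robot.state();p=s['ee_pos']-np.array([582.9,131.2,140.3]);ex=np.array([.996,-.0915,0]);ey=np.array([.0915,.996,0])
    d=np.array([p@ex,p[2]]);q=np.array([-85,52])+d
    th=np.degrees(np.arctan2(q[1],-q[0]))-31.46
    print('d',d.round(1),'lat',round(p@ey,1),'r',np.hypot(*q).round(1),'theta',th.round(1))
E
python3 - <<'E'
from h import *
guard();move([652.9,124.8,186.8],84.6)
E
```

```text
d [27.8 31.1] lat -0.2 r 100.9 theta 24.0
t 11.95 pos [610.5 128.5 171.4] y ang 84.8 zax [-0.009 -0.    -1.   ] w 23.1 F [ -2.6   2.2 -11.3]
tool shift [-42.4   0.2 -15.7] rot [-0.001 -0.009  0.003] deg [-0.1 -0.5  0.2]
```

Request:
{"name": "step_arm", "arguments": {"plan": [[0,-0.009,0,-7.5,0,-4,0.15],[0,0,0,-8,0,-3.5,0.15],[0,0,0,-8,0,-3,0.15],[0,0,0,-8.5,0,-2.5,0.15],[0,0,0,-6,0,-1.5,0.15]]}}

```text
clock: 12.45
ee_pos: [642.9, 125.4, 186.4]
tool_rot: [-0.14, -3.123, 0.007]
contact_force: [-6.6, 2.1, -11.2]
width: 23.5
```

```bash
python3 - <<'E'
from h import *
guard();move([652.9,124.8,186.8],84.6)
im=robot.read_camera('wrist');save('w11.png',im)
im=robot.read_camera('scene');save('s11.png',cv2.resize(im[130:260,250:400],None,fx=5,fy=4.6,interpolation=cv2.INTER_CUBIC))
E
```

```text
d [60.3 46.1] lat -0.3 r 101.2 theta 44.4
t 12.45 pos [642.9 125.4 186.4] y ang 84.9 zax [-0.016 -0.003 -1.   ] w 23.5 F [ -6.6   2.1 -11.2]
tool shift [-10.    0.3  -0.6] rot [-0.005 -0.016  0.004] deg [-0.3 -0.9  0.2]
```

View pics/w11.png

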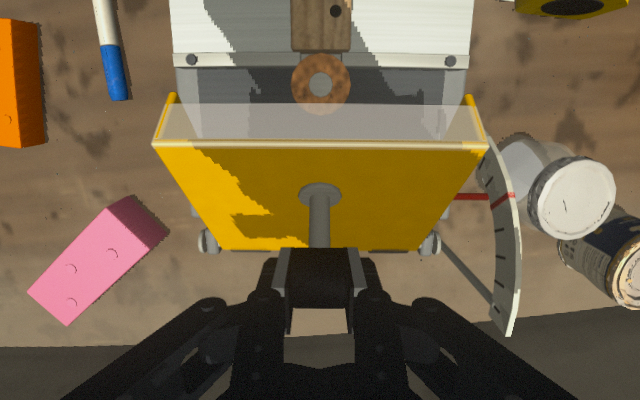

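View pics/s11.png

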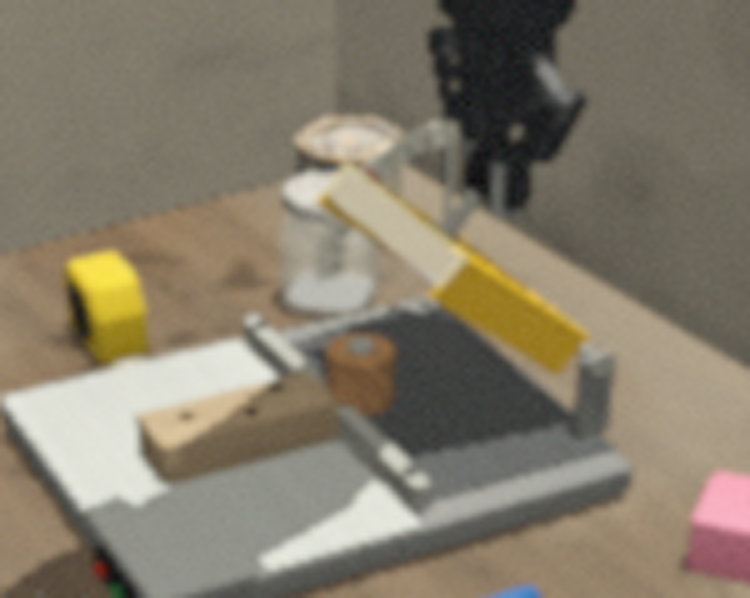

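Request:
{"name": "step_arm", "arguments": {"plan": [[-0.003,-0.016,0,-5,0,-1,0.15],[0,0,0,-2,0,0,0.15],[0,0,0,-1,0,0,0.15]]}}

```text
clock: 12.85
ee_pos: [646.9, 125.1, 187.4]
tool_rot: [-0.139, -3.129, 0.006]
contact_force: [-3.9, 2.7, -10.9]
width: 23.5
```

```bash
python3 - <<'E'
from h import *
guard();move([652.9,124.8,186.8],84.6)
m=robot.camera_model('wrist');np.save('w12m.npy',m,allow_pickle=True)
im=robot.read_camera('wrist');save('w12.png',im);save('w12c.png',cv2.resize(im[100:340,420:540],None,fx=6,fy=2.5,interpolation=cv2.INTER_CUBIC)); save('w12d.png',cv2.resize(im[160:240,430:550],None,fx=6.5,fy=6.5,interpolation=cv2.INTER_CUBIC))
E
```

```text
d [64.3 47.1] lat -0.3 r 101.2 theta 46.7
t 12.85 pos [646.9 125.1 187.4] y ang 84.9 zax [-0.009 -0.003 -1.   ] w 23.5 F [ -3.9   2.7 -10.9]
tool shift [-6.   0.3  0.5] rot [-0.004 -0.009  0.005] deg [-0.2 -0.5  0.3]
```

View pics/w12.png

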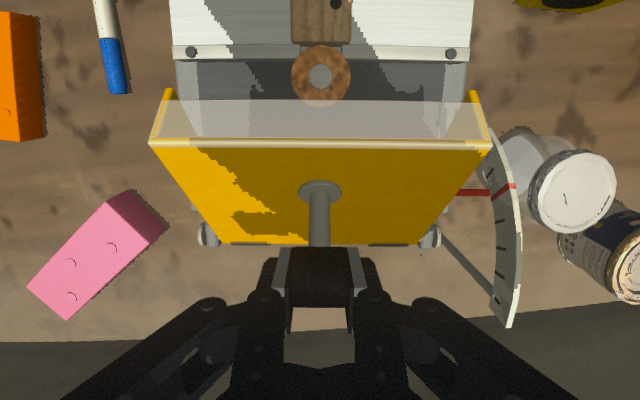

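View pics/w12d.png

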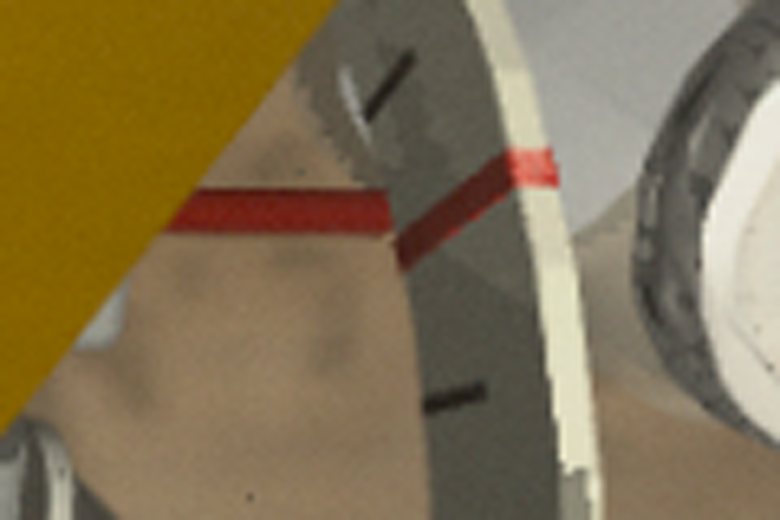

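Request:
{"name": "step_arm", "arguments": {"plan": [[-0.003,-0.009,0,-5,0,-1,0.15],[0,0,0,-3,0,-0.5,0.15],[0,0,0,0,0,0,0.15]]}}

```text
clock: 13.2
ee_pos: [650.3, 124.7, 188.1]
tool_rot: [-0.138, -3.128, 0.005]
contact_force: [-1.5, 2.9, -10.7]
width: 23.0
```

```bash
python3 - <<'E'
from h import *
guard();move([652.9,124.8,186.8],84.6)
im=robot.read_camera('wrist'); save('w13d.png',cv2.resize(im[160:240,430:550],None,fx=6.5,fy=6.5,interpolation=cv2.INTER_CUBIC))
E
```

```text
d [67.7 47.8] lat -0.3 r 101.3 theta 48.7
t 13.2 pos [650.3 124.7 188.1] y ang 85.0 zax [-0.011 -0.003 -1.   ] w 23.0 F [ -1.5   2.9 -10.7]
tool shift [-2.6  0.4  1.3] rot [-0.004 -0.011  0.006] deg [-0.2 -0.6  0.4]
```

View pics/w13d.png

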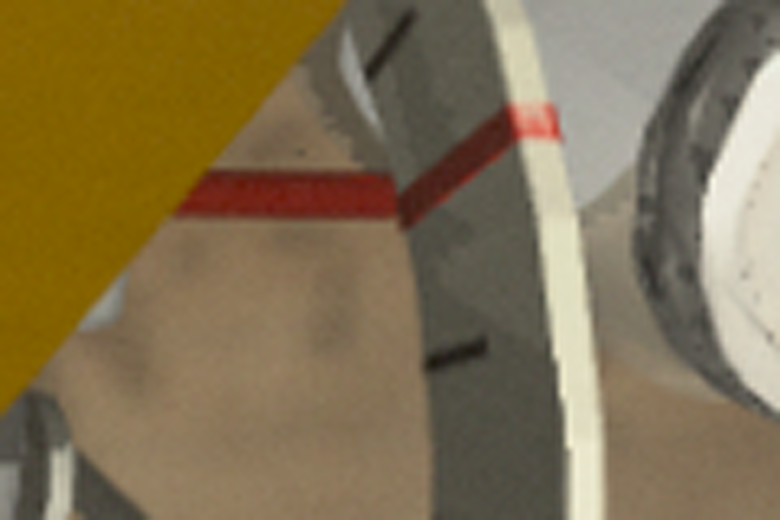

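The pointer end (row 195) is just short of the mark's inner end (row 213), so about 48.8°. The kinematics say 48.7°. One more small move.

Request:
{"name": "step_arm", "arguments": {"plan": [[-0.003,-0.01,0,-4,0,-0.5,0.15],[0,0,0,0,0,0,0.15]]}}

```text
clock: 13.45
ee_pos: [652.5, 124.5, 188.5]
tool_rot: [-0.137, -3.134, 0.002]
contact_force: [-1.9, 3.0, -11.6]
width: 23.1
```

```bash
python3 - <<'E'
from h import *
guard();move([652.9,124.8,186.8],84.6)
im=robot.read_camera('wrist'); save('w14d.png',cv2.resize(im[160:240,430:550],None,fx=6.5,fy=6.5,interpolation=cv2.INTER_CUBIC))
guard()
E
```

```text
d [70.  48.2] lat -0.3 r 101.3 theta 50.0
t 13.45 pos [652.5 124.5 188.5] y ang 85.0 zax [-0.004 -0.001 -1.   ] w 23.1 F [ -1.9   3.  -11.6]
tool shift [-0.3  0.3  1.7] rot [-0.001 -0.004  0.007] deg [-0.1 -0.2  0.4]
d [70.1 48.2] lat -0.3 r 101.3 theta 50.1
```

View pics/w14d.png

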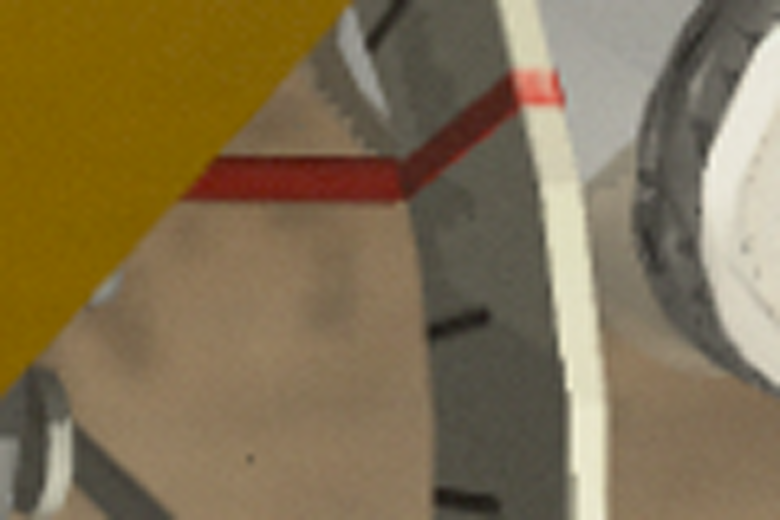

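The pointer end (402,180) now meets the red mark's inner end (403,182), so 50°. Last I'll check the block and the bystanders.

```bash
python3 - <<'E'
from h import *
guard()
im=robot.read_camera('top');save('t15.png',im)
for t in ['rule_mid','jar_mid','felt_pen_mid']: print(t,[(np.round(x['xy'],1),round(x['confidence'],2)) for x in robot.tip_of('top',t)[:1]])
im=robot.read_camera('wrist');save('w15.png',cv2.resize(im[0:110,150:500],None,fx=2.2,fy=2.2,interpolation=cv2.INTER_CUBIC))
im=robot.read_camera('scene');save('s15.png',cv2.resize(im[170:270,245:385],None,fx=5.5,fy=5.5,interpolation=cv2.INTER_CUBIC))
guard()
E
```

```text
d [70.1 48.2] lat -0.3 r 101.3 theta 50.1
rule_mid [(array([211.1, 210.2]), 0.83)]
jar_mid [(array([223. , 144.7]), 0.56)]
felt_pen_mid [(array([374.3, 216.5]), 0.49)]
d [70.4 48.2] lat -0.3 r 101.3 theta 50.2
```

View pics/t15.png

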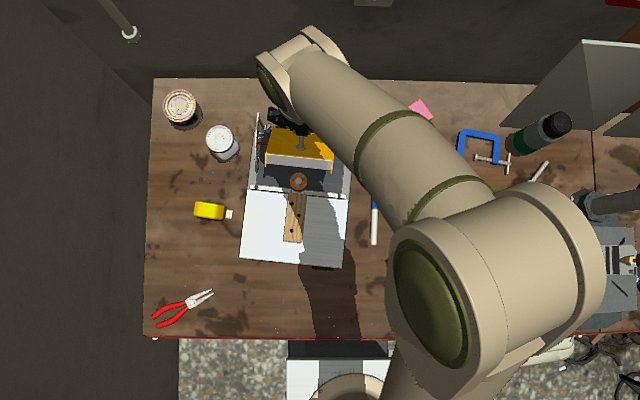

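View pics/w15.png

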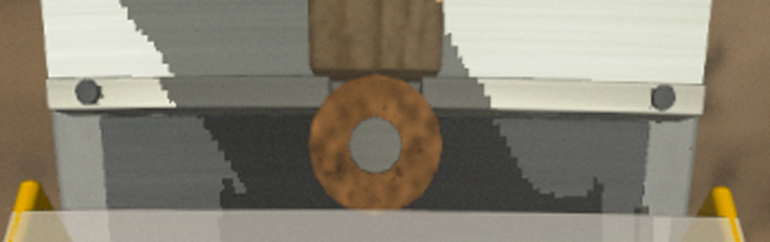

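View pics/s15.png

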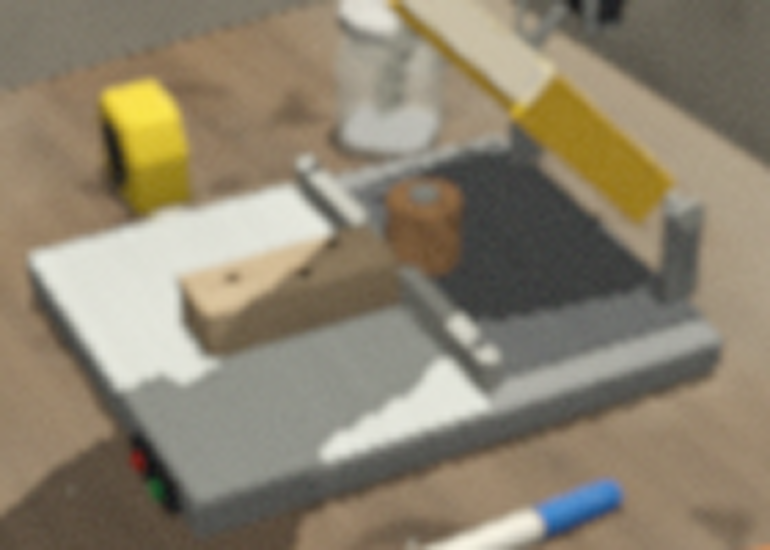

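The block is flush on the bar, centred (376 against drum centre 375 in the crop). The bystanders are within 2-3 px of where they started, and the guard is steady at 50.1-50.2°. Handing in.

```bash
python3 - <<'E'
from h import *
print(robot.finish_job()); 
E
```

```text
the job is handed in; nothing more can be done
None
```

The block is turned and set against the stop bar, and the arm is still holding the guard at 50°. I handed the job in at about 14 s on the clock, of the 42 s allowed.

**Block:** I used the smaller beech block, the one on the bed. I turned it a quarter turn, pressed it lightly against the stop bar and let go.
- **Square:** its sides measured 84.5–84.9°, against 84.8° for the bar.
- **Centred:** it was within about 0.3 mm of the window's middle.
- **Flush:** its end measured 0.8 mm past the bar face, which is within measuring error.
- **Flat:** the camera views show it lying flat on the bed.

**Guard:** I pinched the black grip with 50 N and lifted it until the red pointer met the long red mark. The angle worked out from the arm's position was 50.1–50.2° and held steady over the last readings.

**Tape measure, jar and felt pen:** the detected positions were within 2–3 pixels of the first picture, where one pixel is about 2.4 mm. I take that as unmoved.

No check failed. The early position estimates from the different cameras differed by about 2 mm, so I checked the block's final fit against the bar and window in a single picture.

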